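# Check the sprung tongs against the gauge card

## Task

Using the scraper block, wipe all three blue glass chips off the checking plate into the yellow tray beside it (never touch the glass with the gripper or arm), and stand the scraper back upright in the middle of its green mat. Then squeeze the mounted tongs by their two red studs, never pinching the tips shut, until the tips are as far apart as the two red lines on the card lying right in front of them, each tip pointing at its line, and finish while still holding that gap steady. Leave everything else on the counter where it stands.

Things in the scene. Friction and masses are not known exactly. Their poses are not given: they have to be found in the camera images.
- fixture: grey checking plate fixed to the counter, its top 20 mm above it. Origin: on the counter under the reading place; x runs towards the black clamp block, y towards the yellow tray. Plate: x -85 to 220, y -80 to 80 mm; the chips lie at x -70 to 5. Clamp block: x 160 to 190, y within 23, top 82 mm above the counter; it holds the sprung tongs, whose steel arms run from it in -x, 65 mm above the counter
- reading_place (a point): centre of the reading place, on the plate's top, right above the fixture's origin, just in front of the tong tips; the gauge card lying here is the one that counts
- tray (a point): centre of the inner floor of the yellow catch tray along the plate's left edge (fixture y 80 to 151 mm, x -81 to 41 mm); its floor is 3 mm above the counter, end walls 19 mm high (just below the plate's top), outer wall 34 mm high; open towards the plate
- narrow_card (a point): centre of the yellow gauge card, 44 x 46 mm, flush on the plate, with two red lines along fixture x whose centres are 16 mm apart, equally far either side of its middle. One of the three cards lies at the reading place, the other two are spares lying beside the clamp block; which is which varies
- middle_card (a point): centre of the white gauge card, 44 x 46 mm, flush on the plate, with two red lines along fixture x whose centres are 26 mm apart, equally far either side of its middle. One of the three cards lies at the reading place, the other two are spares lying beside the clamp block; which is which varies
- wide_card (a point): centre of the black gauge card, 44 x 46 mm, flush on the plate, with two red lines along fixture x whose centres are 36 mm apart, equally far either side of its middle. One of the three cards lies at the reading place, the other two are spares lying beside the clamp block; which is which varies
- left_tip (a point): centre of the lower end of the left tong tip (fixture +y side), 4 mm thick, about 3 mm above the plate, at fixture x = 31 mm. At rest the tips stand 56 mm apart. Each arm turns about an upright hinge at the clamp block, 130 mm from its tip and 90 mm from its stud, so tips move 1.44 times as far as studs
- right_tip (a point): centre of the lower end of the right tong tip (fixture -y side), 4 mm thick, about 3 mm above the plate, at fixture x = 31 mm. At rest the tips stand 56 mm apart. Each arm turns about an upright hinge at the clamp block, 130 mm from its tip and 90 mm from its stud, so tips move 1.44 times as far as studs
- left_stud (a point): centre of the red grip stud on the left tong arm: upright cylinder, 12 mm in diameter, 22 mm tall, centre 65 mm above the counter, free beside and below. Outside width over both studs is 55 mm at rest, in general 28 + 0.69 x (tip distance - 16) mm. Squeezing takes about 5 N per stud for 36 mm between the tips, 6.5 N for 26 mm, 8 N for 16 mm; let go, it springs open
- right_stud (a point): centre of the red grip stud on the right tong arm: upright cylinder, 12 mm in diameter, 22 mm tall, centre 65 mm above the counter, free beside and below. Outside width over both studs is 55 mm at rest, in general 28 + 0.69 x (tip distance - 16) mm. Squeezing takes about 5 N per stud for 36 mm between the tips, 6.5 N for 26 mm, 8 N for 16 mm; let go, it springs open
- chip0_mid (a point): centre of a loose chip of blue glass, about 18 x 13 x 10 mm, 12 g, lying on the open part of the plate
- chip1_mid (a point): centre of a loose chip of blue glass, about 18 x 13 x 10 mm, 12 g, lying on the open part of the plate
- chip2_mid (a point): centre of a loose chip of blue glass, about 18 x 13 x 10 mm, 12 g, lying on the open part of the plate
- scraper_mid (a point): centre (half-way up, 37.5 mm above its underside) of the loose scraper block, 75 mm tall, about 150 g, standing on its mat. Its x axis runs along its length. Lower part: black rubber blade 100 mm long (x), 14 mm thick (y), 30 mm tall. Upper part: wooden handle 64 mm long (x), 22 mm thick (y), from 30 to 75 mm above the underside, to be gripped across its thickness
- mat: green mat fixed to the counter, 150 (x) x 90 (y) x 3 mm, where the scraper stands at the start; origin at the centre of its underside
- tumbler0: clear glass tumbler, 68 mm wide, 125 mm tall; bystander, origin at the centre of its underside
- tumbler1: clear glass tumbler, same size; bystander, origin at the centre of its underside
- tumbler2: clear glass tumbler, same size; bystander, origin at the centre of its underside
- jug: clear glass jug, about 125 mm wide without its handle, 210 mm tall; bystander, origin at the centre of its underside
- calculator: black calculator, 160 x 110 x 20 mm; bystander, origin at the centre of its underside
- tape_roll: orange roll of tape lying flat, 90 mm wide, 24 mm tall; bystander, origin at the centre of its underside
- jar: amber jar with red cap, 72 mm wide, 100 mm tall; bystander, origin at the centre of its underside
There are look-alikes about, which are no part of the job. There is more than one size of the mat; the job needs the smaller.

How it is judged:
By the outcome, as a careful person would: the job done as asked, in the order asked, and still so for the second after the job is handed in, while the arm keeps its last pose, push and grip.
It also fails if it takes over 61 s, if anything falls off the work surface, if the arm or the gripper's body presses on something with over 40 N, if the wrist force passes 120 N, or if a joint passes its speed limit or range.

## Robot

A 6-joint arm with a two-finger parallel gripper is mounted at the origin on the work surface. World frame = base frame: x ahead of the robot, y to its left, z up, the work surface at z = 0. Lengths are in m, angles in rad, forces in N, time in s.
With the tool pointing down it reaches from about 0.3 to 0.875 m from the base axis. Payload 6.4 kg.
Tool frame: the origin (TCP) lies where the fingers leave the gripper's body, on its centre line; the fingertips stand 64 mm ahead of it and the grasp point (between the pads) lies 45 mm ahead of it; z points along the fingers, y is the line along which they close (so a half turn about z gives the same grasp; the last joint's range is limited). The gripper opens to 88 mm and grips with 3 to 60 N. Pads are 18 mm wide; open, the fingers measure 123 mm over their backs; the gripper's body (75 mm by 187 mm) begins 45 mm behind the grasp point.
Start: joints at [-1.403, 0.181, 1.607, -0, 1.354, -0.206], TCP at [0.21, -0.535, 0.303] pointing down, gripper open.
Joint ranges: [-2.99, 2.99], [-0.89, 2.07], [0.3, 2.58], [-1.14, 4.28], [0, 2.63], [-3.12, 3.12]. Speed limits (rad/s): [2.57, 2.57, 3.01, 3.14, 3.14, 3.14].

## Interface

Orientations are given as a rotation vector (axis times angle).
In Python, from workcell import ctrl gives the robot as it stands. The module is installed in compiled form; this text tells all that it offers.
- The arm moves only by the tool drive_tool, never from a script. Its argument "moves" is a list of rows, each an object of numbers: "tx", "ty", "tz": the shift along the tool's x, y, z in m; "rx", "ry", "rz": the turn, a rotation vector about the tool's x, y, z in degrees. In form: [{"tx": .., "ty": .., "tz": .., "rx": .., "ry": .., "rz": ..}, ...]. A call has 1 to 5 rows; each row shifts and turns the commanded pose from where the row before left it, along the tool's axes as they then stand; what a row does not reach is not made up. A row lasts 1/8 s, in which the tool goes at most 62.5 mm and 10.7 degrees, less where a joint would pass 70% of its speed; a pose out of reach is approached as far as the arm can. A call with a gripper value outside its range is refused whole. "fingers" is the closure in counts, from 0 (fully open) to 255 (shut), set as the call begins (left out, the last holds). The fingers move at their own pace and stop on an object; the grip force is fixed at half the most. Time passes only in rows, so rows that do not move let the fingers close. It gives the time, the measured TCP pose, the force, the opening and the grip force at its end, in the units of the state.
- ctrl.get_state(): the state, without advancing time (a new reading comes with each control period).
- ctrl.capture(name): name is "side" or "top" or "wrist"; returns (picture, depth): 400x640x3 uint8, red, green, blue; 400x640 float32, m along the optical axis (not along the pixel's ray), 0 where there is no reading.
- ctrl.calibration(name): a dict with "vertical_fov" (degrees; the focal length in pixels is half the picture's height over the tangent of half this angle, whatever the lens; pixels are square), "cx", "cy" (the principal point, pixels), "extrinsics" (4x4, takes a point from world to camera coordinates). Camera axes: x right, y up, looking along -z (the intrinsics and any distortion apply to the point x, -y, -z); pixel columns grow to the right and rows downward; lengths in m; the calibration is good to about 2 mm. A picture is of the moment at which its call begins: read the wrist's pose just before it. calibration takes no time and is no camera call; for the wrist camera it gives the pose at the moment of the call.
- ctrl.sign_off(): hands the job in; it is judged then, once.
The state is a dict: "time_s": time; "joints": joint angles; "dq": joint speeds; "joint_efforts": joint torques, N m; "position": TCP position; "eef_rot": TCP orientation; "ft_force": force on the tool from outside, world axes, zero at the start; "ft_torque": the same for the moment, N m; "gripper_width": opening from 0.0 (shut) to 1.0 (fully open); "grip_force": force on a finger pad.
Only numpy, scipy, OpenCV 4.12 (cv2) and the standard library are available. Lean on these libraries where they do the work, as an engineer would, in place of code of your own. Each camera call takes 0.05 s, during which the arm holds its last target. There are 200 camera calls.

## Working session

There is one attempt and no reset: what is moved stays moved. The work goes in short steps, Python scripts to look and compute and a tool call to move; the robot and the scene stay as the last step left them, time stands still between calls to the robot, and variables do not carry over. Pictures are saved under pics/ and viewed, at most 10 in all, crops included, and the job is handed in when it is done.

Besides the shell and the picture viewer there is one more tool, called after ">>>" by a JSON object that holds its "name" and its "arguments", one argument or row to a line. drive_tool: Moves the arm, as the interface text tells. Its arguments: {"type":"object","properties":{"moves":{"type":"array"},"fingers":{"type":"number"}},"required":["moves"]}

```bash
mkdir -p pics
cat > h.py <<'E'
import numpy as np, cv2
from workcell import ctrl
from scipy.spatial.transform import Rotation as R
def cam(n):
    c=ctrl.calibration(n); p,d=ctrl.capture(n); return c,p,d
def ray(c,u,v,z):
    f=200/np.tan(np.radians(c["vertical_fov"])/2); T=np.array(c["extrinsics"]); 
    k=np.array([(u-c["cx"])/f,-(v-c["cy"])/f,-1]); Ri=T[:3,:3].T; o=-Ri@T[:3,3]; w=Ri@k
    return o+w*(z-o[2])/w[2]
def proj(c,P):
    f=200/np.tan(np.radians(c["vertical_fov"])/2); T=np.array(c["extrinsics"]); q=T[:3,:3]@np.array(P)+T[:3,3]
    return c["cx"]+f*q[0]/-q[2], c["cy"]-f*q[1]/-q[2]
def save(n,p): cv2.imwrite(n,cv2.cvtColor(p,cv2.COLOR_RGB2BGR))
E
python3 - <<'E'
from h import *
ims=[]
for n in ("top","side","wrist"):
    c,p,d=cam(n); save(f"pics/{n}0.png",p); np.savez(f"{n}0.npz",p=p,d=d)
    print(n,{k:(np.round(v,3).tolist() if not isinstance(v,str) else v) for k,v in c.items()})
s=ctrl.get_state(); print(s)
E
```

```text
top {'vertical_fov': 57.717, 'cx': 324.251, 'cy': 197.586, 'extrinsics': [[-0.012, -1.0, 0.022, -0.03], [0.994, -0.009, 0.109, -0.496], [-0.109, 0.023, 0.994, -0.926], [0.0, 0.0, 0.0, 1.0]]}
side {'vertical_fov': 45.014, 'cx': 319.988, 'cy': 195.272, 'extrinsics': [[0.937, -0.348, -0.011, -0.473], [0.253, 0.659, 0.709, -0.147], [-0.24, -0.667, 0.705, -1.511], [0.0, 0.0, 0.0, 1.0]]}
wrist {'vertical_fov': 70.567, 'cx': 319.5, 'cy': 200.72, 'extrinsics': [[0.366, -0.931, -0.001, -0.574], [0.883, 0.347, -0.317, 0.044], [0.295, 0.115, 0.948, -0.391], [0.0, 0.0, 0.0, 1.0]]}
{'time_s': 0.15, 'joints': array([-1.40329146e+00,  1.81379701e-01,  1.60770515e+00, -2.02598724e-05,
        1.35381810e+00, -2.06310629e-01]), 'dq': array([-0.00028799, -0.00255611, -0.00139702,  0.00032478,  0.00253546,
        0.00108808]), 'joint_efforts': array([ 2.26605996e-03, -4.34234333e+01, -3.42176092e+01,  7.05181318e-02,
        3.55594384e-02, -7.54510302e-05]), 'position': array([ 0.20992727, -0.53498419,  0.30204718]), 'eef_rot': array([-3.08558833e+00, -5.83538368e-01, -8.86158473e-06]), 'ft_force': array([-0.40829505,  0.31048819, -0.81914743]), 'ft_torque': array([ 0.019533  ,  0.02061642, -0.05505405]), 'grip_force': 0.0, 'gripper_width': 1.000660863427843}
```

View pics/top0.png

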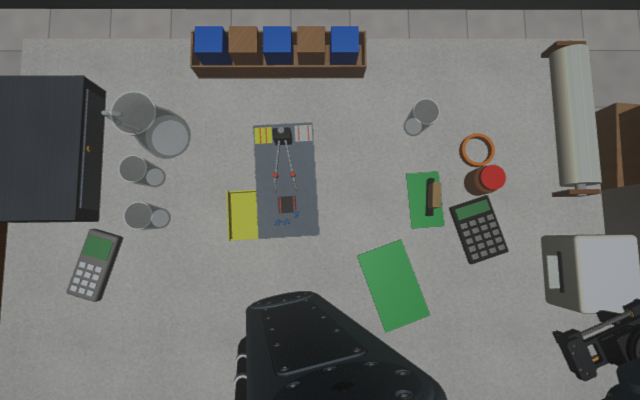

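View pics/side0.png

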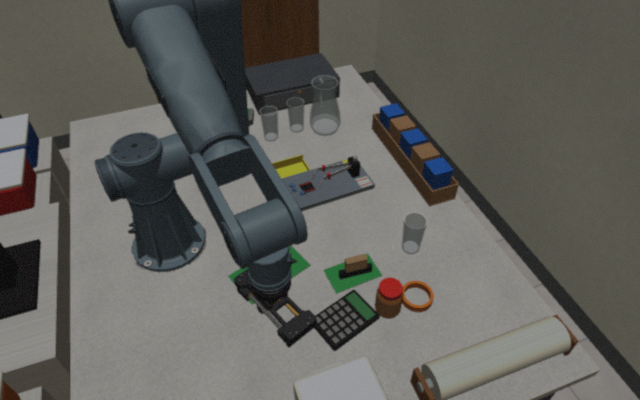

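The top view shows the plate at about (285,180), with its tray on the left and the black (wide, 36 mm) card at the reading place (287,204). The scraper is on the smaller mat (425,200), and the chips are near (285,220).

Run:
```python
from h import *
c=ctrl.calibration("top"); z=np.load("top0.npz"); p,d=z["p"],z["d"]
h=cv2.cvtColor(p,cv2.COLOR_RGB2HSV)
def rects(name,m,zz,mn=8):
    n,l,st,ce=cv2.connectedComponentsWithStats(m.astype(np.uint8))
    for i in range(1,n):
        if st[i,4]<mn: continue
        pts=np.argwhere(l==i)[:,::-1].astype(np.float32); r=cv2.minAreaRect(pts); b=cv2.boxPoints(r)
        print(name,st[i,4],np.round(r[0],1),[np.round(ray(c,u,v,zz)[:2],3).tolist() for u,v in b],np.round(ray(c,*r[0],zz)[:2],3))
H,S,V=h[...,0],h[...,1],h[...,2]
rects("green",(H>50)&(H<75)&(S>150),0.003,150)
roi=np.zeros(H.shape,bool); roi[115:250,220:330]=1
rects("yellow",(H>22)&(H<35)&(S>150)&roi,0.02,20)
rects("plate",(H>95)&(H<125)&(S>25)&(S<110)&(V<140)&roi,0.02,300)
rects("blue",(H>105)&(H<125)&(S>120)&roi,0.025,4)
rects("red",((H<6)|(H>174))&(S>150)&roi,0.065,4)
rects("black",(V<50)&roi,0.02,20)
print(p[160,300],p[230,305],h[230,305])
a=cv2.resize(p[110:250,220:330],None,fx=5,fy=4.2857,interpolation=cv2.INTER_CUBIC)
b=cv2.resize(p[155:245,390:460],None,fx=3.5,fy=3.5,interpolation=cv2.INTER_CUBIC); b=cv2.copyMakeBorder(b,0,600-b.shape[0],0,0,0)
save("pics/crop0.png",np.hstack([a,b])[:, :800])
```

```text
yellow 63 [257. 135.] [[0.687, 0.149], [0.687, 0.138], [0.648, 0.138], [0.648, 0.148]] [0.668 0.143]
yellow 68 [263. 135.] [[0.687, 0.133], [0.687, 0.122], [0.648, 0.122], [0.648, 0.132]] [0.667 0.127]
yellow 59 [268.5 135. ] [[0.687, 0.116], [0.687, 0.108], [0.648, 0.108], [0.648, 0.116]] [0.667 0.112]
yellow 739 [243.  214.5] [[0.516, 0.21], [0.516, 0.147], [0.392, 0.146], [0.393, 0.208]] [0.454 0.178]
plate 5033 [285.3 180. ] [[0.694, 0.155], [0.702, -0.005], [0.4, -0.019], [0.393, 0.136]] [0.545 0.067]
red 11 [274.8 174.2] [[0.551, 0.095], [0.557, 0.093], [0.554, 0.085], [0.548, 0.087]] [0.552 0.09 ]
red 6 [291.8 173.2] [[0.554, 0.05], [0.558, 0.046], [0.555, 0.044], [0.551, 0.048]] [0.555 0.047]
black 92 [282.1 136.2] [[0.682, 0.101], [0.688, 0.056], [0.645, 0.051], [0.64, 0.096]] [0.664 0.076]
[ 89  95 103] [ 88  95 101] [104  33 101]
```

View pics/crop0.png

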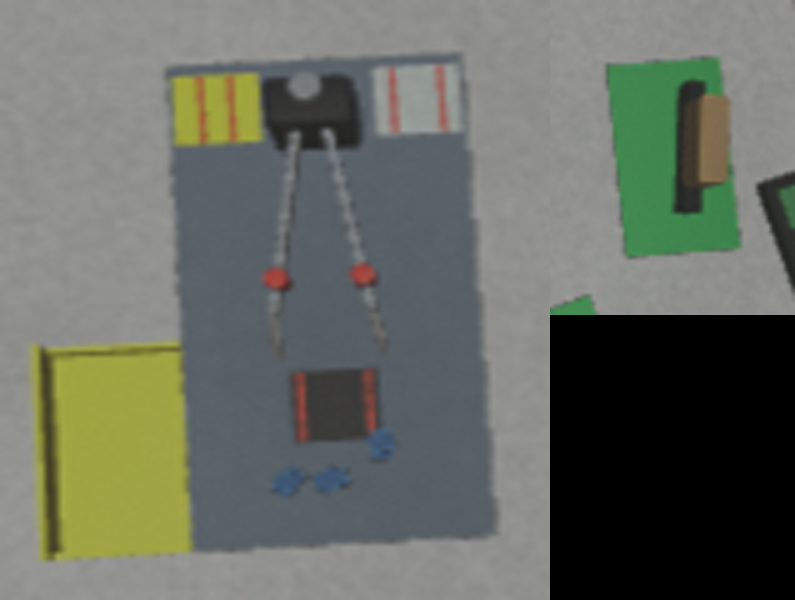

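The crop shows the spare cards (yellow, white) beside the clamp and the black card with its two lines at the reading place. The chips are at crop pixels (288,481), (331,479) and (381,444), and the scraper handle is at (713,140).

```bash
cat >> h.py <<'E'
def pose():
    s=ctrl.get_state(); M=R.from_rotvec(s["eef_rot"]).as_matrix(); return np.array(s["position"]),M,s
def plan(P,yaw=None,step=60):
    p,M,s=pose(); y0=np.degrees(np.arctan2(M[1,0],M[0,0])); y=y0 if yaw is None else yaw
    dl=M.T@(np.array(P)-p); n=max(int(np.ceil(np.linalg.norm(dl)*1000/step)),int(np.ceil(abs(y-y0)/10.5)),1)
    print("t",round(s["time_s"],2),"pos",np.round(p,4),"yaw",round(y0,2),"tilt",np.round(M[:,2],4))
    print(" initial-frame dl mm",np.round(dl*1000,1),"drz",round(y0-y,2),"n",n)
    for i in range(n):
        a=np.radians((y-y0)/n*i); c,sn=np.cos(a),np.sin(a); d=dl/n*1000
        print("  ",np.round([c*d[0]-sn*d[1], sn*d[0]+c*d[1], d[2]],1),round((y0-y)/n,2))
E
python3 - <<'E'
from h import *
c=ctrl.calibration("top")
print(ray(c,436.6,195,.078),ray(c,430,197,.033))
for u,v in [(288,481),(331,479),(381,444),(335,405)]: print(ray(c,220+u/5,110+v/4.2857,.024))
P=ray(c,436.6,195,.078)
plan([P[0],P[1],0.29],0)
E
```

```text
[ 0.49414896 -0.31614026  0.078     ] [ 0.4941545  -0.31360025  0.033     ]
[0.43256087 0.08687154 0.024     ]
[0.43353805 0.06447203 0.024     ]
[0.45462761 0.03832527 0.024     ]
[0.4787946  0.06236763 0.024     ]
t 0.15 pos [ 0.2099 -0.535   0.302 ] yaw 21.42 tilt [-2.0e-04  1.3e-03 -1.0e+00]
 initial-frame dl mm [344.5 -99.9  12.3] drz 21.42 n 6
   [ 57.4 -16.7   2. ] 3.57
   [ 56.3 -20.2   2. ] 3.57
   [ 54.9 -23.7   2. ] 3.57
   [ 53.3 -27.    2. ] 3.57
   [ 51.5 -30.3   2. ] 3.57
   [ 49.5 -33.5   2. ] 3.57
```

>>> {"name": "drive_tool", "arguments": {
  "moves": [
    {"tx": 0.057, "ty": -0.017, "tz": 0.002, "rz": 4},
    {"tx": 0.056, "ty": -0.02, "tz": 0.002, "rz": 4},
    {"tx": 0.055, "ty": -0.024, "tz": 0.002, "rz": 4},
    {"tx": 0.053, "ty": -0.027, "tz": 0.002, "rz": 4},
    {"tx": 0.05, "ty": -0.03, "tz": 0.002, "rz": 4}
  ],
  "fingers": 0
}}

```text
validation failed for argument at $.mo...
```

>>> {"name": "drive_tool", "arguments": {
  "moves": [
    {"tx": 0.05, "ty": -0.034, "tz": 0.002, "rz": 1.4},
    {"tx": 0.0}
  ]
}}

```text
validation failed for argument at $.mo...
```

Run:
```python
from h import *
plan([0.494,-0.316,0.22],0)
c,p,d=cam("wrist"); save("pics/w1.png",p); np.savez("w1.npz",p=p,d=d,T=c["extrinsics"])
h=cv2.cvtColor(p,cv2.COLOR_RGB2HSV);H,S,V=cv2.split(h)
def rects(name,m,zz,mn):
    n,l,st,ce=cv2.connectedComponentsWithStats(m.astype(np.uint8))
    for i in range(1,n):
        if st[i,4]<mn: continue
        r=cv2.minAreaRect(np.argwhere(l==i)[:,::-1].astype(np.float32)); b=[ray(c,u,v,zz)[:2] for u,v in cv2.boxPoints(r)]
        e=[b[1]-b[0],b[2]-b[1]]
        print(name,st[i,4],np.round(r[0],0),"ctr",np.round(np.mean(b,0),4),"sides",[(round(np.linalg.norm(x),4),round(np.degrees(np.arctan2(x[1],x[0])),1)) for x in e])
m=(H>50)&(H<75)&(S>100)
rects("green",m,.003,1500)
rects("wood",(H>5)&(H<22)&(S>60)&(V>60),.078,600)
rects("blk",(V<45),.033,600)
```

```text
t 0.15 pos [ 0.2099 -0.535   0.302 ] yaw 21.42 tilt [-2.0e-04  1.3e-03 -1.0e+00]
 initial-frame dl mm [ 344.4 -100.    82.3] drz 21.42 n 7
   [ 49.2 -14.3  11.8] 3.06
   [ 48.4 -16.9  11.8] 3.06
   [ 47.4 -19.5  11.8] 3.06
   [ 46.3 -22.   11.8] 3.06
   [ 45.1 -24.4  11.8] 3.06
   [ 43.7 -26.8  11.8] 3.06
   [ 42.2 -29.1  11.8] 3.06
green 12633 [88. 62.] ctr [ 0.2256 -0.2233] sides [(np.float64(0.1269), np.float64(-61.8)), (np.float64(0.1529), np.float64(-160.7))]
blk 3537 [310.  30.] ctr [ 0.3552 -0.4664] sides [(np.float64(0.1018), np.float64(-68.6)), (np.float64(0.0586), np.float64(-156.1))]
blk 2550 [614.  49.] ctr [ 0.4607 -0.7883] sides [(np.float64(0.054), np.float64(-68.6)), (np.float64(0.1037), np.float64(-138.8))]
blk 780 [421. 131.] ctr [ 0.3025 -0.6296] sides [(np.float64(0.1195), np.float64(-0.6)), (np.float64(0.0112), np.float64(-92.1))]
blk 69639 [320. 264.] ctr [ 0.0525 -0.5962] sides [(np.float64(0.7739), np.float64(-68.5)), (np.float64(0.4763), np.float64(-138.8))]
```

View pics/w1.png

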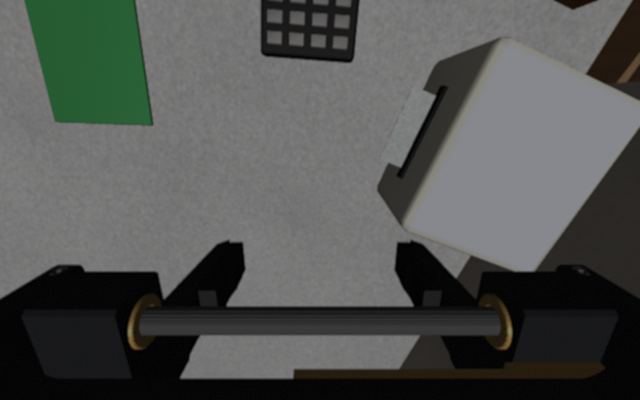

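The moves were refused, so this wrist picture is from the start pose (large mat top-left at (90,60), white box on the right). The rows probably need all six keys.

>>> {"name": "drive_tool", "arguments": {
  "moves": [
    {"tx": 0.057, "ty": -0.017, "tz": 0.002, "rx": 0, "ry": 0, "rz": 4},
    {"tx": 0.056, "ty": -0.02, "tz": 0.002, "rx": 0, "ry": 0, "rz": 4},
    {"tx": 0.055, "ty": -0.024, "tz": 0.002, "rx": 0, "ry": 0, "rz": 4},
    {"tx": 0.053, "ty": -0.027, "tz": 0.002, "rx": 0, "ry": 0, "rz": 4},
    {"tx": 0.05, "ty": -0.03, "tz": 0.002, "rx": 0, "ry": 0, "rz": 4}
  ],
  "fingers": 0
}}

```text
time_s: 0.82
position: [0.4484, -0.3554, 0.2926]
eef_rot: [3.141, 0.035, 0.0]
ft_force: [0.4, -1.7, -0.7]
gripper_width: 0.998
grip_force: 0.0
```

>>> {"name": "drive_tool", "arguments": {
  "moves": [
    {"tx": 0.05, "ty": -0.034, "tz": 0.002, "rx": 0, "ry": 0, "rz": 1.4},
    {"tx": 0, "ty": 0, "tz": 0, "rx": 0, "ry": 0, "rz": 0}
  ]
}}

```text
time_s: 1.08
position: [0.4987, -0.3185, 0.2902]
eef_rot: [-3.14, -0.009, -0.0]
ft_force: [-0.1, -0.9, 0.4]
gripper_width: 0.998
grip_force: 0.0
```

```bash
cat >> h.py <<'E'
def rects(c,name,m,zz,mn):
    n,l,st,ce=cv2.connectedComponentsWithStats(m.astype(np.uint8))
    for i in range(1,n):
        if st[i,4]<mn: continue
        r=cv2.minAreaRect(np.argwhere(l==i)[:,::-1].astype(np.float32)); b=[ray(c,u,v,zz)[:2] for u,v in cv2.boxPoints(r)]
        e=[b[1]-b[0],b[2]-b[1]]
        print(name,st[i,4],np.round(r[0],0),"ctr",np.round(np.mean(b,0),4),"sides",[(round(float(np.linalg.norm(x)),4),round(float(np.degrees(np.arctan2(x[1],x[0]))),1)) for x in e])
E
python3 - <<'E'
from h import *
plan([0.494,-0.316,0.22],0)
c,p,d=cam("wrist"); save("pics/w2.png",p)
H,S,V=cv2.split(cv2.cvtColor(p,cv2.COLOR_RGB2HSV))
rects(c,"green",(H>50)&(H<75)&(S>100),.003,1500)
rects(c,"wood",(H>5)&(H<22)&(S>60)&(V>60),.078,600)
rects(c,"blk",(V<45),.033,600)
E
```

```text
t 1.07 pos [ 0.4987 -0.3185  0.2902] yaw 0.34 tilt [ 1.0e-04  1.1e-03 -1.0e+00]
 initial-frame dl mm [-4.7 -2.4 70.2] drz 0.34 n 2
   [-2.3 -1.2 35.1] 0.17
   [-2.3 -1.2 35.1] 0.17
green 5597 [312. 174.] ctr [ 0.4902 -0.3085] sides [(0.0865, -86.2), (0.1471, -174.4)]
green 2345 [258. 278.] ctr [ 0.3306 -0.225 ] sides [(0.1013, -5.7), (0.0953, -89.6)]
green 2209 [268. 353.] ctr [ 0.1859 -0.2344] sides [(0.0784, -5.7), (0.1427, -89.6)]
wood 2146 [440.  66.] ctr [ 0.6167 -0.432 ] sides [(0.0727, -89.6), (0.0756, -169.4)]
wood 1010 [319. 188.] ctr [ 0.4962 -0.3171] sides [(0.0629, -5.3), (0.0196, -94.8)]
blk 2475 [ 72. 119.] ctr [ 0.5478 -0.0328] sides [(0.0122, -75.7), (0.2723, -176.3)]
blk 680 [413. 140.] ctr [ 0.5431 -0.4281] sides [(0.0633, -18.9), (0.0318, -111.1)]
blk 856 [607. 179.] ctr [ 0.4983 -0.6737] sides [(0.0782, -89.6), (0.027, -159.9)]
blk 730 [ 24. 187.] ctr [0.4823 0.0507] sides [(0.0299, -71.0), (0.047, -177.2)]
blk 61838 [320. 288.] ctr [ 0.31   -0.3193] sides [(0.7883, -89.6), (0.4005, -159.9)]
```

View pics/w2.png

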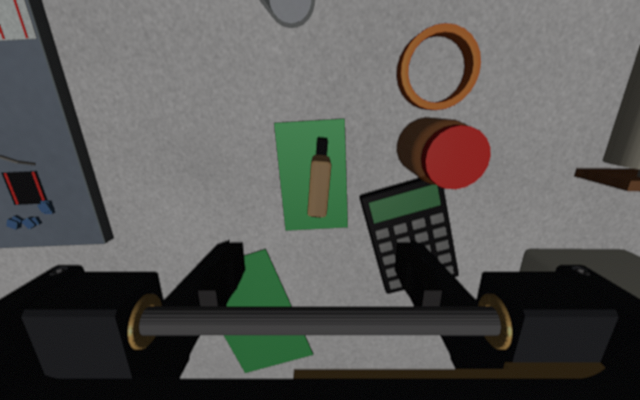

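The wrist view shows the scraper handle at (319,188) on the small mat, with the jar and calculator to its right. I'll go down with half-closed fingers and grip high, so the gripper body stays clear of the jar.

Run:
```python
from h import *
plan([0.496,-0.317,0.16],-5.3)
c=ctrl.calibration("wrist"); print("jar",ray(c,452,156,.1))
```

```text
t 1.12 pos [ 0.4972 -0.32    0.2902] yaw 0.25 tilt [-7.e-04  4.e-04 -1.e+00]
 initial-frame dl mm [ -1.1  -3.  130.2] drz 5.55 n 3
   [-0.4 -1.  43.4] 1.85
   [-0.4 -1.  43.4] 1.85
   [-0.4 -1.  43.4] 1.85
jar [ 0.53471913 -0.44786777  0.1       ]
```

>>> {"name": "drive_tool", "arguments": {
  "moves": [
    {"tx": -0.001, "ty": -0.001, "tz": 0.045, "rx": 0, "ry": 0, "rz": 2.8},
    {"tx": -0.001, "ty": 0, "tz": 0.045, "rx": 0, "ry": 0, "rz": 2.8},
    {"tx": 0, "ty": 0, "tz": 0, "rx": 0, "ry": 0, "rz": 0}
  ],
  "fingers": 115
}}

```text
time_s: 1.5
position: [0.4912, -0.3199, 0.197]
eef_rot: [-3.132, 0.155, 0.01]
ft_force: [0.4, 0.0, 0.3]
gripper_width: 0.683
grip_force: 0.0
```

Run:
```python
from h import *
plan([0.496,-0.317,0.113],-5.3); print(ctrl.get_state()["gripper_width"])
c,p,d=cam("wrist"); save("pics/w3.png",p)
H,S,V=cv2.split(cv2.cvtColor(p,cv2.COLOR_RGB2HSV))
rects(c,"green",(H>50)&(H<75)&(S>100),.003,3000)
rects(c,"wood",(H>5)&(H<22)&(S>60)&(V>60),.078,1000)
```

```text
t 1.5 pos [ 0.4912 -0.3199  0.197 ] yaw -5.66 tilt [-0.0062  0.0056 -1.    ]
 initial-frame dl mm [ 5.1 -3.  84. ] drz -0.36 n 2
   [ 2.5 -1.5 42. ] -0.18
   [ 2.5 -1.5 42. ] -0.18
0.683244107852608
green 9286 [307. 186.] ctr [ 0.4906 -0.3062] sides [(0.0873, -87.8), (0.1476, -175.6)]
wood 2625 [474.  42.] ctr [ 0.6004 -0.4279] sides [(0.07, -95.7), (0.0483, -172.0)]
wood 1677 [477. 130.] ctr [ 0.5449 -0.4338] sides [(0.0642, -28.0), (0.0353, -120.3)]
wood 2011 [316. 211.] ctr [ 0.4963 -0.317 ] sides [(0.0198, -94.6), (0.0622, 175.9)]
```

View pics/w3.png

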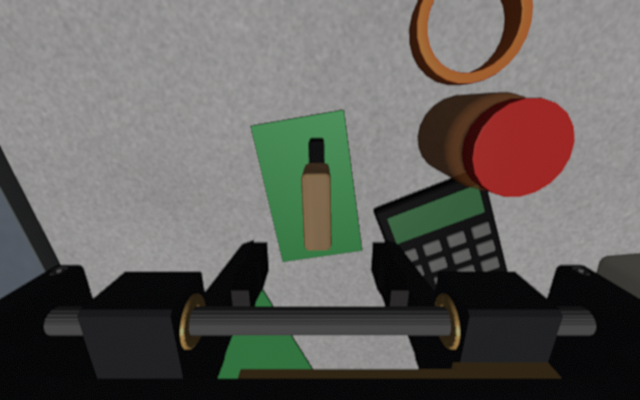

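The handle at (316,211) lies between the open fingers at (255,260) and (385,260). Now I'll descend and grip.

>>> {"name": "drive_tool", "arguments": {
  "moves": [
    {"tx": 0.003, "ty": -0.002, "tz": 0.042, "rx": 0, "ry": 0, "rz": -0.5},
    {"tx": 0.002, "ty": -0.001, "tz": 0.042, "rx": 0, "ry": 0, "rz": -0.5},
    {"tx": 0, "ty": 0, "tz": 0, "rx": 0, "ry": 0, "rz": 0},
    {"tx": 0, "ty": 0, "tz": 0, "rx": 0, "ry": 0, "rz": 0}
  ]
}}

```text
time_s: 2.05
position: [0.5005, -0.3196, 0.1196]
eef_rot: [3.136, -0.126, 0.005]
ft_force: [0.1, 0.2, 0.6]
gripper_width: 0.544
grip_force: 0.0
```

Run:
```python
from h import *
plan([0.496,-0.317,0.113],-4.6)
```

```text
t 2.05 pos [ 0.5005 -0.3196  0.1196] yaw -4.59 tilt [ 0.0028 -0.0028 -1.    ]
 initial-frame dl mm [-4.7 -2.3  6.6] drz 0.01 n 1
   [-4.7 -2.3  6.6] 0.01
```

>>> {"name": "drive_tool", "arguments": {
  "moves": [
    {"tx": -0.004, "ty": -0.002, "tz": 0.006, "rx": 0, "ry": 0, "rz": 0},
    {"tx": 0, "ty": 0, "tz": 0, "rx": 0, "ry": 0, "rz": 0},
    {"tx": 0, "ty": 0, "tz": 0, "rx": 0, "ry": 0, "rz": 0}
  ]
}}

```text
time_s: 2.42
position: [0.4958, -0.3159, 0.1114]
eef_rot: [3.138, -0.125, 0.001]
ft_force: [0.4, 0.4, -0.1]
gripper_width: 0.551
grip_force: 0.0
```

>>> {"name": "drive_tool", "arguments": {
  "moves": [
    {"tx": 0, "ty": 0, "tz": 0, "rx": 0, "ry": 0, "rz": 0},
    {"tx": 0, "ty": 0, "tz": 0, "rx": 0, "ry": 0, "rz": 0},
    {"tx": 0, "ty": 0, "tz": 0, "rx": 0, "ry": 0, "rz": 0},
    {"tx": 0, "ty": 0, "tz": 0, "rx": 0, "ry": 0, "rz": 0}
  ],
  "fingers": 255
}}

```text
time_s: 2.92
position: [0.4956, -0.3157, 0.1107]
eef_rot: [-3.139, 0.126, 0.0]
ft_force: [0.8, 0.3, -0.2]
gripper_width: 0.246
grip_force: 29.7
```

Run:
```python
from h import *
for i in range(3): plan([0.496,-0.317,0.113],-4.6); ctrl.capture("side")
```

```text
t 2.92 pos [ 0.4956 -0.3157  0.1107] yaw -4.58 tilt [-0.  0. -1.]
 initial-frame dl mm [ 0.5  1.2 -2.3] drz 0.02 n 1
   [ 0.5  1.2 -2.3] 0.02
t 2.98 pos [ 0.4956 -0.3157  0.1107] yaw -4.58 tilt [ 0.  0. -1.]
 initial-frame dl mm [ 0.5  1.2 -2.3] drz 0.02 n 1
   [ 0.5  1.2 -2.3] 0.02
t 3.02 pos [ 0.4956 -0.3157  0.1107] yaw -4.58 tilt [-0.  0. -1.]
 initial-frame dl mm [ 0.5  1.2 -2.3] drz 0.02 n 1
   [ 0.5  1.2 -2.3] 0.02
```

```bash
cat >> h.py <<'E'
O=np.array([.479,.063]); A=np.radians(3.0)
def F(fx,fy): return O+np.array([[np.cos(A),-np.sin(A)],[np.sin(A),np.cos(A)]])@np.array([fx,fy])
E
python3 - <<'E'
from h import *
plan([*F(-.033,-.07),.18],3.0,58)
E
```

```text
t 3.08 pos [ 0.4956 -0.3157  0.1107] yaw -4.58 tilt [ 1.e-04 -0.e+00 -1.e+00]
 initial-frame dl mm [ -70.3 -302.4  -69.3] drz -7.58 n 6
   [-11.7 -50.4 -11.6] -1.26
   [-10.6 -50.7 -11.6] -1.26
   [ -9.5 -50.9 -11.6] -1.26
   [ -8.4 -51.1 -11.6] -1.26
   [ -7.2 -51.2 -11.6] -1.26
   [ -6.1 -51.4 -11.6] -1.26
```

>>> {"name": "drive_tool", "arguments": {
  "moves": [
    {"tx": 0, "ty": 0, "tz": -0.02, "rx": 0, "ry": 0, "rz": 0},
    {"tx": 0, "ty": -0.01, "tz": -0.05, "rx": 0, "ry": 0, "rz": 0},
    {"tx": -0.014, "ty": -0.05, "tz": 0, "rx": 0, "ry": 0, "rz": -1.5},
    {"tx": -0.013, "ty": -0.05, "tz": 0, "rx": 0, "ry": 0, "rz": -1.5},
    {"tx": -0.012, "ty": -0.05, "tz": 0, "rx": 0, "ry": 0, "rz": -1.5}
  ]
}}

```text
time_s: 3.7
position: [0.4652, -0.1526, 0.182]
eef_rot: [3.141, -0.002, 0.002]
ft_force: [0.4, 0.5, -1.6]
gripper_width: 0.249
grip_force: 29.7
```

>>> {"name": "drive_tool", "arguments": {
  "moves": [
    {"tx": -0.01, "ty": -0.05, "tz": 0, "rx": 0, "ry": 0, "rz": -1.5},
    {"tx": -0.008, "ty": -0.05, "tz": 0, "rx": 0, "ry": 0, "rz": -1.5},
    {"tx": -0.002, "ty": -0.03, "tz": 0, "rx": 0, "ry": 0, "rz": 0},
    {"tx": 0, "ty": 0, "tz": 0, "rx": 0, "ry": 0, "rz": 0},
    {"tx": 0, "ty": 0, "tz": 0, "rx": 0, "ry": 0, "rz": 0}
  ]
}}

```text
time_s: 4.32
position: [0.4434, -0.0248, 0.1816]
eef_rot: [3.14, 0.08, 0.002]
ft_force: [0.2, -0.1, -2.6]
gripper_width: 0.244
grip_force: 29.7
```

Run:
```python
from h import *
print(ctrl.get_state()["grip_force"],ctrl.get_state()["gripper_width"]); plan([*F(-.033,-.06),.1285],3.0,30)
c,p,d=cam("wrist"); save("pics/w4.png",p)
H,S,V=cv2.split(cv2.cvtColor(p,cv2.COLOR_RGB2HSV))
rects(c,"blue",(H>105)&(H<125)&(S>110),.025,15)
rects(c,"red",((H<6)|(H>174))&(S>150),.02,50)
rects(c,"plate",(H>95)&(H<125)&(S>25)&(S<110)&(V<140),.02,3000)
```

```text
29.659164659678936 0.24424742066503158
t 4.33 pos [ 0.4434 -0.0248  0.1816] yaw 2.94 tilt [ 1.5e-03 -9.0e-04 -1.0e+00]
 initial-frame dl mm [  7.  -25.8  53.1] drz -0.06 n 2
   [  3.5 -12.9  26.5] -0.03
   [  3.5 -12.9  26.5] -0.03
blue 243 [247. 189.] ctr [0.4539 0.0396] sides [(0.0131, -74.4), (0.018, -169.0)]
blue 235 [194. 209.] ctr [0.4328 0.0882] sides [(0.0185, -32.6), (0.0128, -121.7)]
blue 226 [220. 210.] ctr [0.4333 0.0649] sides [(0.0182, -60.6), (0.0126, -156.7)]
red 572 [148.  59.] ctr [0.5539 0.115 ] sides [(0.0143, -28.3), (0.027, -105.8)]
red 441 [217.  59.] ctr [0.5568 0.0612] sides [(0.0147, -42.6), (0.0212, -124.9)]
red 251 [199. 158.] ctr [0.4777 0.0818] sides [(0.0045, -79.5), (0.042, -176.7)]
red 202 [240. 156.] ctr [0.4814 0.0456] sides [(0.0039, -82.0), (0.0381, -176.7)]
plate 38632 [215. 120.] ctr [0.4953 0.0661] sides [(0.1567, -82.2), (0.2105, -171.0)]
plate 3837 [577. 338.] ctr [ 0.2951 -0.3154] sides [(0.1245, -87.1), (0.1802, -157.3)]
```

View pics/w4.png

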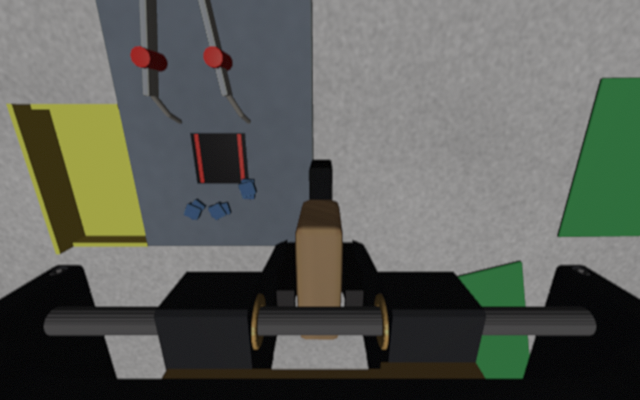

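The held scraper sits just right of the plate. The chips are at (194,209), (220,210) and (247,189), and the tong tips end near (180,121) and (247,121). The red lines confirm the fixture frame, so I'll descend to about 1 mm above the plate.

>>> {"name": "drive_tool", "arguments": {
  "moves": [
    {"tx": 0.004, "ty": -0.013, "tz": 0.023, "rx": 0, "ry": 0, "rz": 0},
    {"tx": 0.003, "ty": -0.013, "tz": 0.023, "rx": 0, "ry": 0, "rz": 0},
    {"tx": 0, "ty": 0, "tz": 0.004, "rx": 0, "ry": 0, "rz": 0},
    {"tx": 0, "ty": 0, "tz": 0, "rx": 0, "ry": 0, "rz": 0},
    {"tx": 0, "ty": 0, "tz": 0, "rx": 0, "ry": 0, "rz": 0}
  ]
}}

```text
time_s: 5.0
position: [0.4493, 0.0013, 0.1316]
eef_rot: [3.14, 0.079, 0.002]
ft_force: [-0.3, -0.1, -2.3]
gripper_width: 0.248
grip_force: 29.7
```

Run:
```python
from h import *
plan([*F(-.033,-.06),.1285],3.0,30)
plan([*F(-.033,.088),.1285],3.0,12)
```

```text
t 5.0 pos [0.4493 0.0013 0.1316] yaw 2.87 tilt [ 1.6e-03 -5.0e-04 -1.0e+00]
 initial-frame dl mm [-0.1 -0.1  3.1] drz -0.13 n 1
   [-0.1 -0.1  3.1] -0.13
t 5.0 pos [0.4493 0.0013 0.1316] yaw 2.87 tilt [ 1.6e-03 -5.0e-04 -1.0e+00]
 initial-frame dl mm [  -0.4 -148.1    3. ] drz -0.13 n 13
   [ -0.  -11.4   0.2] -0.01
   [ -0.  -11.4   0.2] -0.01
   [ -0.  -11.4   0.2] -0.01
   [ -0.  -11.4   0.2] -0.01
   [ -0.  -11.4   0.2] -0.01
   [ -0.  -11.4   0.2] -0.01
   [ -0.  -11.4   0.2] -0.01
   [ -0.  -11.4   0.2] -0.01
   [ -0.  -11.4   0.2] -0.01
   [ -0.  -11.4   0.2] -0.01
   [ -0.  -11.4   0.2] -0.01
   [ -0.  -11.4   0.2] -0.01
   [ -0.  -11.4   0.2] -0.01
```

>>> {"name": "drive_tool", "arguments": {
  "moves": [
    {"tx": 0, "ty": -0.004, "tz": 0.0025, "rx": 0, "ry": 0, "rz": 0},
    {"tx": 0, "ty": -0.01, "tz": 0, "rx": 0, "ry": 0, "rz": 0},
    {"tx": 0, "ty": -0.01, "tz": 0, "rx": 0, "ry": 0, "rz": 0},
    {"tx": 0, "ty": -0.01, "tz": 0, "rx": 0, "ry": 0, "rz": 0},
    {"tx": 0, "ty": -0.01, "tz": 0, "rx": 0, "ry": 0, "rz": 0}
  ]
}}

```text
time_s: 5.62
position: [0.4462, 0.047, 0.1283]
eef_rot: [3.141, 0.081, 0.0]
ft_force: [1.0, -0.4, -1.3]
gripper_width: 0.249
grip_force: 29.7
```

>>> {"name": "drive_tool", "arguments": {
  "moves": [
    {"tx": 0, "ty": -0.01, "tz": 0, "rx": 0, "ry": 0, "rz": 0},
    {"tx": 0, "ty": -0.01, "tz": 0, "rx": 0, "ry": 0, "rz": 0},
    {"tx": 0, "ty": -0.01, "tz": 0, "rx": 0, "ry": 0, "rz": 0},
    {"tx": 0, "ty": -0.01, "tz": 0, "rx": 0, "ry": 0, "rz": 0},
    {"tx": 0, "ty": -0.01, "tz": 0, "rx": 0, "ry": 0, "rz": 0}
  ]
}}

```text
time_s: 6.25
position: [0.4437, 0.0967, 0.1282]
eef_rot: [3.141, 0.08, 0.0]
ft_force: [0.4, -0.6, -2.1]
gripper_width: 0.251
grip_force: 29.7
```

Run:
```python
from h import *
plan([*F(-.033,.088),.1285],3.0,12)
c,p,d=cam("wrist"); save("pics/w5.png",p)
H,S,V=cv2.split(cv2.cvtColor(p,cv2.COLOR_RGB2HSV))
rects(c,"blue",(H>105)&(H<125)&(S>110),.025,15)
```

```text
t 6.25 pos [0.4437 0.0967 0.1282] yaw 2.92 tilt [ 1.e-04 -0.e+00 -1.e+00]
 initial-frame dl mm [  0.4 -52.6  -0.3] drz -0.08 n 5
   [  0.1 -10.5  -0.1] -0.02
   [  0.1 -10.5  -0.1] -0.02
   [  0.1 -10.5  -0.1] -0.02
   [  0.1 -10.5  -0.1] -0.02
   [  0.1 -10.5  -0.1] -0.02
blue 117 [295. 215.] ctr [0.4528 0.1146] sides [(0.0173, -11.9), (0.0049, -102.0)]
blue 231 [280. 240.] ctr [0.4322 0.1249] sides [(0.0215, -59.0), (0.0124, -154.0)]
```

>>> {"name": "drive_tool", "arguments": {
  "moves": [
    {"tx": 0, "ty": -0.01, "tz": 0, "rx": 0, "ry": 0, "rz": 0},
    {"tx": 0, "ty": -0.01, "tz": 0, "rx": 0, "ry": 0, "rz": 0},
    {"tx": 0, "ty": -0.01, "tz": 0, "rx": 0, "ry": 0, "rz": 0},
    {"tx": 0, "ty": -0.01, "tz": 0, "rx": 0, "ry": 0, "rz": 0},
    {"tx": 0, "ty": -0.01, "tz": 0, "rx": 0, "ry": 0, "rz": 0}
  ]
}}

```text
time_s: 6.92
position: [0.4411, 0.1467, 0.1282]
eef_rot: [-3.141, -0.08, 0.0]
ft_force: [0.6, -0.0, -2.1]
gripper_width: 0.247
grip_force: 29.7
```

>>> {"name": "drive_tool", "arguments": {
  "moves": [
    {"tx": 0, "ty": -0.004, "tz": 0, "rx": 0, "ry": 0, "rz": 0},
    {"tx": 0, "ty": 0, "tz": 0, "rx": 0, "ry": 0, "rz": 0},
    {"tx": 0, "ty": 0, "tz": -0.02, "rx": 0, "ry": 0, "rz": 0},
    {"tx": 0, "ty": 0.02, "tz": -0.04, "rx": 0, "ry": 0, "rz": 0},
    {"tx": 0, "ty": 0.05, "tz": 0, "rx": 0, "ry": 0, "rz": 0}
  ]
}}

```text
time_s: 7.55
position: [0.4466, 0.08, 0.1913]
eef_rot: [3.14, 0.085, 0.01]
ft_force: [0.9, -0.2, -1.1]
gripper_width: 0.249
grip_force: 29.7
```

>>> {"name": "drive_tool", "arguments": {
  "moves": [
    {"tx": 0, "ty": 0.05, "tz": 0, "rx": 0, "ry": 0, "rz": 0},
    {"tx": 0, "ty": 0.05, "tz": 0, "rx": 0, "ry": 0, "rz": 0},
    {"tx": 0, "ty": 0, "tz": 0, "rx": 0, "ry": 0, "rz": 0}
  ]
}}

```text
time_s: 7.92
position: [0.45, -0.023, 0.1886]
eef_rot: [3.14, 0.071, 0.001]
ft_force: [0.7, 0.9, -0.7]
gripper_width: 0.246
grip_force: 29.7
```

Run:
```python
from h import *
plan([.4906,-.3062,.18],4.5,55)
c,p,d=cam("wrist"); save("pics/w6.png",p)
H,S,V=cv2.split(cv2.cvtColor(p,cv2.COLOR_RGB2HSV))
rects(c,"blue",(H>105)&(H<125)&(S>110),.01,15)
for q in [F(-.033,.08),F(-.033,.147)]: print(q)
```

```text
t 7.92 pos [ 0.45   -0.023   0.1886] yaw 2.6 tilt [ 9.e-04 -9.e-04 -1.e+00]
 initial-frame dl mm [ 27.7 284.7   8.9] drz -1.9 n 6
   [ 4.6 47.5  1.5] -0.32
   [ 4.4 47.5  1.5] -0.32
   [ 4.1 47.5  1.5] -0.32
   [ 3.8 47.5  1.5] -0.32
   [ 3.6 47.5  1.5] -0.32
   [ 3.3 47.6  1.5] -0.32
blue 165 [133. 190.] ctr [0.4478 0.1561] sides [(0.0139, -67.7), (0.016, -168.3)]
blue 196 [115. 199.] ctr [0.438  0.1754] sides [(0.0136, -26.5), (0.0174, -108.1)]
blue 134 [140. 216.] ctr [0.421  0.1535] sides [(0.0118, -73.2), (0.0167, -175.1)]
[0.44185835 0.14116328]
[0.43835184 0.20807146]
```

View pics/w6.png

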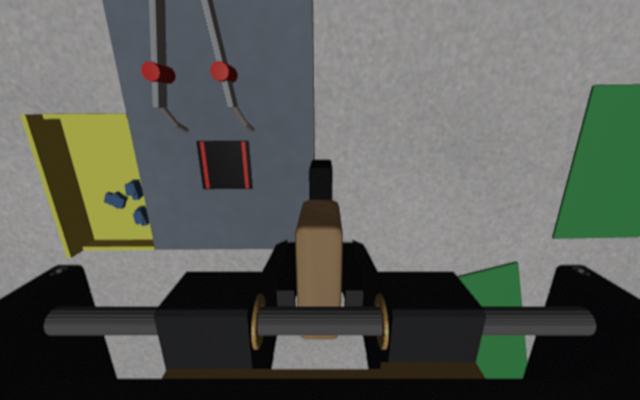

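All three chips (133,190), (115,199), (140,216) lie in the tray and the plate is clear. The scraper now goes back to its mat.

>>> {"name": "drive_tool", "arguments": {
  "moves": [
    {"tx": 0.005, "ty": 0.048, "tz": 0.002, "rx": 0, "ry": 0, "rz": -0.5},
    {"tx": 0.005, "ty": 0.048, "tz": 0.002, "rx": 0, "ry": 0, "rz": -0.5},
    {"tx": 0.004, "ty": 0.048, "tz": 0.002, "rx": 0, "ry": 0, "rz": -0.5},
    {"tx": 0.004, "ty": 0.048, "tz": 0.002, "rx": 0, "ry": 0, "rz": -0.4},
    {"tx": 0.004, "ty": 0.048, "tz": 0.001, "rx": 0, "ry": 0, "rz": 0}
  ]
}}

```text
time_s: 8.6
position: [0.4884, -0.2577, 0.1788]
eef_rot: [-3.138, -0.134, 0.001]
ft_force: [0.1, -0.6, -2.5]
gripper_width: 0.249
grip_force: 29.7
```

>>> {"name": "drive_tool", "arguments": {
  "moves": [
    {"tx": 0.004, "ty": 0.045, "tz": 0, "rx": 0, "ry": 0, "rz": 0},
    {"tx": 0, "ty": 0, "tz": 0.02, "rx": 0, "ry": 0, "rz": 0},
    {"tx": 0, "ty": 0, "tz": 0, "rx": 0, "ry": 0, "rz": 0},
    {"tx": 0, "ty": 0, "tz": 0, "rx": 0, "ry": 0, "rz": 0}
  ]
}}

```text
time_s: 9.1
position: [0.496, -0.3009, 0.1593]
eef_rot: [-3.138, -0.134, 0.001]
ft_force: [-0.0, 0.3, -1.5]
gripper_width: 0.249
grip_force: 29.7
```

Run:
```python
from h import *
plan([.4898,-.3072,.115],4.5,20)
c,p,d=cam("wrist"); save("pics/w7.png",p)
H,S,V=cv2.split(cv2.cvtColor(p,cv2.COLOR_RGB2HSV))
rects(c,"green",(H>50)&(H<75)&(S>100),.003,1000)
```

```text
t 9.1 pos [ 0.496  -0.3009  0.1593] yaw 4.91 tilt [-5.e-04  7.e-04 -1.e+00]
 initial-frame dl mm [-6.7  5.7 44.3] drz 0.41 n 3
   [-2.2  1.9 14.8] 0.14
   [-2.2  1.9 14.8] 0.14
   [-2.2  1.9 14.8] 0.14
green 9370 [328. 192.] ctr [ 0.5024 -0.3079] sides [(0.1244, 0.0), (0.0877, -87.1)]
green 2889 [462. 259.] ctr [ 0.4512 -0.4415] sides [(0.0974, -72.4), (0.0348, -153.6)]
```

View pics/w7.png

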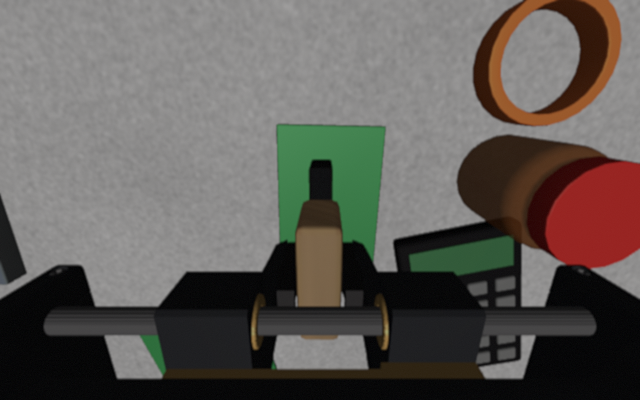

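The mat's far edge runs from (277,124) to (385,126) with the scraper hanging over it. The small correction and descent are next.

>>> {"name": "drive_tool", "arguments": {
  "moves": [
    {"tx": -0.004, "ty": 0.003, "tz": 0.015, "rx": 0, "ry": 0, "rz": 0.2},
    {"tx": -0.003, "ty": 0.003, "tz": 0.015, "rx": 0, "ry": 0, "rz": 0.2},
    {"tx": 0, "ty": 0, "tz": 0.012, "rx": 0, "ry": 0, "rz": 0},
    {"tx": 0, "ty": 0, "tz": 0, "rx": 0, "ry": 0, "rz": 0},
    {"tx": 0, "ty": 0, "tz": 0, "rx": 0, "ry": 0, "rz": 0}
  ]
}}

```text
time_s: 9.78
position: [0.4893, -0.309, 0.1173]
eef_rot: [3.139, 0.121, 0.0]
ft_force: [0.3, -0.1, -1.4]
gripper_width: 0.246
grip_force: 29.7
```

Run:
```python
from h import *
c=ctrl.calibration("wrist"); 
plan([.4898,-.3072,.111],4.5,20)
print(ctrl.get_state()["ft_force"])
c,p,d=cam("wrist"); H,S,V=cv2.split(cv2.cvtColor(p,cv2.COLOR_RGB2HSV))
m=(H>50)&(H<75)&(S>100); m[:,400:]=0; m[260:]=0
r=np.where(m.sum(1)>30)[0][0]
for v in (r+1,r+15,r+40):
    u=np.where(m[v])[0]; a,b=ray(c,u[0],v,.003),ray(c,u[-1]+1,v,.003); print(v,np.round(a,4),np.round(b,4))
```

```text
t 9.78 pos [ 0.4893 -0.309   0.1173] yaw 4.41 tilt [ 1.e-04 -0.e+00 -1.e+00]
 initial-frame dl mm [ 0.6 -1.7  6.3] drz -0.09 n 1
   [ 0.6 -1.7  6.3] -0.09
[ 0.29505143 -0.08782137 -1.38871936]
119 [ 0.5603 -0.2607  0.003 ] [ 0.5671 -0.3475  0.003 ]
133 [ 0.5512 -0.2607  0.003 ] [ 0.558  -0.3489  0.003 ]
158 [ 0.5342 -0.2623  0.003 ] [ 0.541  -0.3501  0.003 ]
```

>>> {"name": "drive_tool", "arguments": {
  "moves": [
    {"tx": 0, "ty": 0, "tz": 0.003, "rx": 0, "ry": 0, "rz": 0},
    {"tx": 0, "ty": 0, "tz": 0.003, "rx": 0, "ry": 0, "rz": 0},
    {"tx": 0, "ty": 0, "tz": 0, "rx": 0, "ry": 0, "rz": 0},
    {"tx": 0, "ty": 0, "tz": 0, "rx": 0, "ry": 0, "rz": 0}
  ]
}}

```text
time_s: 10.32
position: [0.4892, -0.3088, 0.1112]
eef_rot: [3.139, 0.121, 0.0]
ft_force: [-0.4, -1.0, -1.7]
gripper_width: 0.247
grip_force: 29.7
```

>>> {"name": "drive_tool", "arguments": {
  "moves": [
    {"tx": 0, "ty": 0, "tz": 0, "rx": 0, "ry": 0, "rz": 0},
    {"tx": 0, "ty": 0, "tz": 0, "rx": 0, "ry": 0, "rz": 0},
    {"tx": 0, "ty": 0, "tz": 0, "rx": 0, "ry": 0, "rz": 0}
  ],
  "fingers": 140
}}

```text
time_s: 10.7
position: [0.4893, -0.309, 0.1114]
eef_rot: [3.139, 0.121, 0.001]
ft_force: [-0.2, -0.3, -0.1]
gripper_width: 0.449
grip_force: 0.0
```

Released. I'll lift off, then head to above the tongs.

>>> {"name": "drive_tool", "arguments": {
  "moves": [
    {"tx": 0, "ty": 0, "tz": -0.03, "rx": 0, "ry": 0, "rz": 0},
    {"tx": 0, "ty": 0, "tz": -0.06, "rx": 0, "ry": 0, "rz": 0},
    {"tx": 0, "ty": 0, "tz": -0.05, "rx": 0, "ry": 0, "rz": 0},
    {"tx": 0, "ty": 0, "tz": 0, "rx": 0, "ry": 0, "rz": 0}
  ],
  "fingers": 110
}}

```text
time_s: 11.2
position: [0.4911, -0.3106, 0.2566]
eef_rot: [3.132, 0.121, 0.011]
ft_force: [0.1, -0.9, -0.2]
gripper_width: 0.57
grip_force: 0.0
```

Run:
```python
from h import *
c,p,d=cam("wrist"); save("pics/w8.png",p); H,S,V=cv2.split(cv2.cvtColor(p,cv2.COLOR_RGB2HSV))
rects(c,"green",(H>50)&(H<75)&(S>100),.003,3000)
rects(c,"wood",(H>5)&(H<22)&(S>60)&(V>60),.078,1000)
plan([*F(.071,0.0007),.24],3.0,55)
```

```text
green 6744 [317. 176.] ctr [ 0.4905 -0.3095] sides [(0.0869, -85.6), (0.1467, -173.3)]
wood 2585 [467.  66.] ctr [ 0.6146 -0.4279] sides [(0.0714, -85.4), (0.0752, -163.6)]
wood 1266 [318. 197.] ctr [ 0.4903 -0.3104] sides [(0.0188, -85.6), (0.0611, -175.0)]
t 11.25 pos [ 0.49   -0.3096  0.2536] yaw 4.42 tilt [ 0.0035 -0.0034 -1.    ]
 initial-frame dl mm [  88.7 -371.3   12.5] drz 1.42 n 7
   [ 12.7 -53.    1.8] 0.2
   [ 12.5 -53.1   1.8] 0.2
   [ 12.3 -53.1   1.8] 0.2
   [ 12.1 -53.2   1.8] 0.2
   [ 11.9 -53.2   1.8] 0.2
   [ 11.7 -53.3   1.8] 0.2
   [ 11.5 -53.3   1.8] 0.2
```

View pics/w8.png

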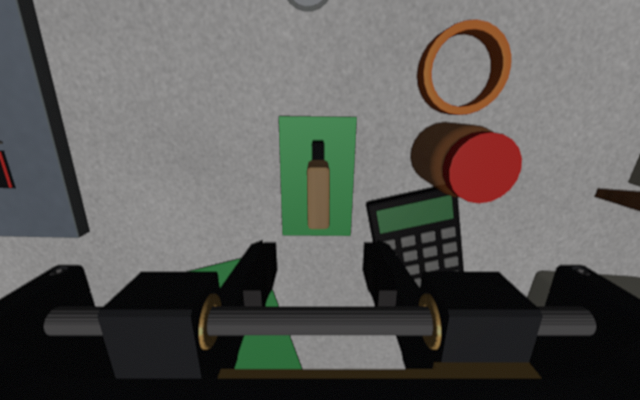

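The scraper stands upright in the middle of the small mat (handle (318,197), within about 1 mm of the mat's centre). For the tongs I'll turn the gripper half round, so the wrist camera sees the tips.

Run:
```python
from h import *
s=ctrl.get_state(); print(np.round(s["joints"],2))
```

```text
[-0.77  0.24  1.64 -0.    1.26  0.73]
```

>>> {"name": "drive_tool", "arguments": {
  "moves": [
    {"tx": 0.012, "ty": -0.053, "tz": 0.002, "rx": 0, "ry": 0, "rz": 0},
    {"tx": 0.012, "ty": -0.053, "tz": 0, "rx": 0, "ry": 0, "rz": 0},
    {"tx": 0.012, "ty": -0.053, "tz": 0, "rx": 0, "ry": 0, "rz": 0},
    {"tx": 0.012, "ty": -0.053, "tz": 0, "rx": 0, "ry": 0, "rz": 0},
    {"tx": 0.012, "ty": -0.053, "tz": 0, "rx": 0, "ry": 0, "rz": 0}
  ],
  "fingers": 0
}}

```text
time_s: 11.88
position: [0.5276, -0.0381, 0.2472]
eef_rot: [-3.138, -0.12, 0.005]
ft_force: [0.3, -0.3, -0.6]
gripper_width: 0.997
grip_force: 0.0
```

>>> {"name": "drive_tool", "arguments": {
  "moves": [
    {"tx": 0.012, "ty": -0.053, "tz": 0, "rx": 0, "ry": 0, "rz": 0},
    {"tx": 0.012, "ty": -0.052, "tz": 0, "rx": 0, "ry": 0, "rz": 0},
    {"tx": 0, "ty": 0, "tz": 0, "rx": 0, "ry": 0, "rz": 0}
  ]
}}

```text
time_s: 12.25
position: [0.5433, 0.0698, 0.2471]
eef_rot: [-3.138, -0.129, 0.005]
ft_force: [-0.4, -0.7, 0.5]
gripper_width: 0.997
grip_force: 0.0
```

Run:
```python
from h import *
s=ctrl.get_state(); print(np.round(s["joints"],2)); plan([*F(.071,0.0007),.24],3.0,55)
```

```text
[-0.09  0.18  1.73  0.    1.24  1.4 ]
t 12.25 pos [0.5433 0.0698 0.2471] yaw 4.71 tilt [-3.5e-03  9.0e-04 -1.0e+00]
 initial-frame dl mm [6.3 3.  7.1] drz 1.71 n 1
   [6.3 3.  7.1] 1.71
```

>>> {"name": "drive_tool", "arguments": {
  "moves": [
    {"tx": 0.006, "ty": 0.003, "tz": 0, "rx": 0, "ry": 0, "rz": -10.5},
    {"tx": 0, "ty": 0, "tz": 0, "rx": 0, "ry": 0, "rz": -10.5},
    {"tx": 0, "ty": 0, "tz": 0, "rx": 0, "ry": 0, "rz": -10.5},
    {"tx": 0, "ty": 0, "tz": 0, "rx": 0, "ry": 0, "rz": -10.5},
    {"tx": 0, "ty": 0, "tz": 0, "rx": 0, "ry": 0, "rz": -10.5}
  ]
}}

```text
time_s: 12.88
position: [0.5499, 0.0627, 0.2475]
eef_rot: [-2.757, -1.503, 0.004]
ft_force: [-0.7, 0.8, -0.6]
gripper_width: 0.995
grip_force: 0.0
```

>>> {"name": "drive_tool", "arguments": {
  "moves": [
    {"tx": 0, "ty": 0, "tz": 0, "rx": 0, "ry": 0, "rz": -10.5},
    {"tx": 0, "ty": 0, "tz": 0, "rx": 0, "ry": 0, "rz": -10.5},
    {"tx": 0, "ty": 0, "tz": 0, "rx": 0, "ry": 0, "rz": -10.5},
    {"tx": 0, "ty": 0, "tz": 0, "rx": 0, "ry": 0, "rz": -10.5},
    {"tx": 0, "ty": 0, "tz": 0, "rx": 0, "ry": 0, "rz": -10.5}
  ]
}}

```text
time_s: 13.5
position: [0.5498, 0.0626, 0.2475]
eef_rot: [-1.808, -2.567, 0.003]
ft_force: [0.8, -0.7, -0.1]
gripper_width: 1.001
grip_force: 0.0
```

>>> {"name": "drive_tool", "arguments": {
  "moves": [
    {"tx": 0, "ty": 0, "tz": 0, "rx": 0, "ry": 0, "rz": -10.5},
    {"tx": 0, "ty": 0, "tz": 0, "rx": 0, "ry": 0, "rz": -10.5},
    {"tx": 0, "ty": 0, "tz": 0, "rx": 0, "ry": 0, "rz": -10.5},
    {"tx": 0, "ty": 0, "tz": 0, "rx": 0, "ry": 0, "rz": -10.5},
    {"tx": 0, "ty": 0, "tz": 0, "rx": 0, "ry": 0, "rz": -10.5}
  ]
}}

```text
time_s: 14.12
position: [0.5498, 0.0626, 0.2475]
eef_rot: [-0.486, -3.101, 0.001]
ft_force: [0.1, -0.1, 0.1]
gripper_width: 1.001
grip_force: 0.0
```

>>> {"name": "drive_tool", "arguments": {
  "moves": [
    {"tx": 0, "ty": 0, "tz": 0, "rx": 0, "ry": 0, "rz": -10.5},
    {"tx": 0, "ty": 0, "tz": 0, "rx": 0, "ry": 0, "rz": -10},
    {"tx": 0, "ty": 0, "tz": 0, "rx": 0, "ry": 0, "rz": 0},
    {"tx": 0, "ty": 0, "tz": 0, "rx": 0, "ry": 0, "rz": 0}
  ]
}}

```text
time_s: 14.62
position: [0.5503, 0.0633, 0.2484]
eef_rot: [0.06, -3.14, -0.0]
ft_force: [0.8, 0.1, -0.6]
gripper_width: 1.001
grip_force: 0.0
```

Run:
```python
from h import *
s=ctrl.get_state(); print(np.round(s["joints"],2))
c,p,d=cam("wrist"); save("pics/w9.png",p); H,S,V=cv2.split(cv2.cvtColor(p,cv2.COLOR_RGB2HSV))
red=((H<6)|(H>174))&(S>140)&(V>60)
rects(c,"lines",red,.02,60)
rects(c,"studs",red,.076,60)
plan([*F(.071,0.0007),.24],None,55)
```

```text
[-0.1   0.19  1.71 -0.    1.24 -1.71]
lines 118 [339. 117.] ctr [0.4778 0.0813] sides [(0.0021, 92.2), (0.0406, 3.5)]
lines 107 [305. 118.] ctr [0.4802 0.045 ] sides [(0.0026, 93.9), (0.0407, 3.2)]
lines 109 [300. 198.] ctr [0.5683 0.0416] sides [(0.0115, 92.2), (0.0134, 1.3)]
lines 112 [346. 198.] ctr [0.5662 0.0941] sides [(0.0126, 92.2), (0.0134, 4.2)]
studs 118 [339. 117.] ctr [0.476  0.0775] sides [(0.0017, 92.2), (0.0333, 3.5)]
studs 107 [305. 118.] ctr [0.4779 0.0478] sides [(0.0021, 93.9), (0.0334, 3.2)]
studs 109 [300. 198.] ctr [0.5502 0.045 ] sides [(0.0094, 92.2), (0.011, 1.3)]
studs 112 [346. 198.] ctr [0.5485 0.0881] sides [(0.0104, 92.2), (0.011, 4.2)]
t 14.68 pos [0.5504 0.0635 0.2486] yaw -177.78 tilt [-0.001  0.    -1.   ]
 initial-frame dl mm [0.4 4.  8.6] drz 0.0 n 1
   [0.4 4.  8.6] 0.0
```

>>> {"name": "drive_tool", "arguments": {
  "moves": [
    {"tx": 0, "ty": 0.003, "tz": 0.035, "rx": 0, "ry": 0, "rz": -1},
    {"tx": 0, "ty": 0, "tz": 0.04, "rx": 0, "ry": 0, "rz": 0},
    {"tx": 0, "ty": 0, "tz": 0.04, "rx": 0, "ry": 0, "rz": 0},
    {"tx": 0, "ty": 0, "tz": 0, "rx": 0, "ry": 0, "rz": 0}
  ]
}}

```text
time_s: 15.18
position: [0.548, 0.0671, 0.1311]
eef_rot: [0.091, -3.133, -0.001]
ft_force: [-0.1, 0.1, -0.3]
gripper_width: 0.996
grip_force: 0.0
```

Run:
```python
from h import *
c,p,d=cam("wrist"); save("pics/w10.png",p); H,S,V=cv2.split(cv2.cvtColor(p,cv2.COLOR_RGB2HSV))
red=((H<6)|(H>174))&(S>140)&(V>60)
rects(c,"lines",red,.02,60)
rects(c,"studs",red,.076,60)
plan([.5498,.0668,.112],-176.7,55)
```

```text
lines 305 [292. 128.] ctr [0.4802 0.0453] sides [(0.0032, 93.4), (0.0415, 1.8)]
lines 274 [346. 128.] ctr [0.4781 0.0813] sides [(0.0416, -176.8), (0.0028, 91.8)]
lines 314 [280. 266.] ctr [0.585  0.0382] sides [(0.0147, 93.4), (0.016, 1.4)]
lines 313 [358. 266.] ctr [0.5814 0.0991] sides [(0.0147, 93.4), (0.016, 6.3)]
lines 72 [241. 353.] ctr [0.6738 0.0057] sides [(0.0017, 100.7), (0.0392, 3.2)]
lines 69 [271. 353.] ctr [0.6722 0.0318] sides [(0.0016, 97.5), (0.0392, 3.0)]
studs 305 [292. 128.] ctr [0.4761 0.0503] sides [(0.0023, 93.4), (0.0296, 1.8)]
studs 274 [346. 128.] ctr [0.4746 0.0759] sides [(0.0296, -176.8), (0.002, 91.8)]
studs 314 [280. 266.] ctr [0.5507 0.0452] sides [(0.0105, 93.4), (0.0114, 1.4)]
studs 313 [358. 266.] ctr [0.5482 0.0886] sides [(0.0105, 93.4), (0.0114, 6.3)]
studs 72 [241. 353.] ctr [0.614  0.0221] sides [(0.0012, 100.7), (0.0279, 3.2)]
studs 69 [271. 353.] ctr [0.6129 0.0407] sides [(0.0012, 97.5), (0.0279, 3.0)]
t 15.22 pos [0.5497 0.067  0.1334] yaw -176.65 tilt [-3.1e-03  2.0e-04 -1.0e+00]
 initial-frame dl mm [-0.2 -0.2 21.4] drz 0.05 n 1
   [-0.2 -0.2 21.4] 0.05
```

>>> {"name": "drive_tool", "arguments": {
  "moves": [
    {"tx": 0, "ty": 0, "tz": 0.011, "rx": 0, "ry": 0, "rz": 0},
    {"tx": 0, "ty": 0, "tz": 0.011, "rx": 0, "ry": 0, "rz": 0},
    {"tx": 0, "ty": 0, "tz": 0, "rx": 0, "ry": 0, "rz": 0},
    {"tx": 0, "ty": 0, "tz": 0, "rx": 0, "ry": 0, "rz": 0}
  ]
}}

```text
time_s: 15.72
position: [0.5507, 0.067, 0.1125]
eef_rot: [-0.094, 3.14, -0.0]
ft_force: [0.3, -0.3, 0.9]
gripper_width: 0.999
grip_force: 0.0
```

>>> {"name": "drive_tool", "arguments": {
  "moves": [
    {"tx": 0, "ty": 0, "tz": 0, "rx": 0, "ry": 0, "rz": 0},
    {"tx": 0, "ty": 0, "tz": 0, "rx": 0, "ry": 0, "rz": 0},
    {"tx": 0, "ty": 0, "tz": 0, "rx": 0, "ry": 0, "rz": 0},
    {"tx": 0, "ty": 0, "tz": 0, "rx": 0, "ry": 0, "rz": 0},
    {"tx": 0, "ty": 0, "tz": 0, "rx": 0, "ry": 0, "rz": 0}
  ],
  "fingers": 120
}}

```text
time_s: 16.35
position: [0.5499, 0.067, 0.1122]
eef_rot: [0.094, -3.139, -0.0]
ft_force: [-3.0, -0.4, 4.0]
gripper_width: 0.534
grip_force: 3.8
```

>>> {"name": "drive_tool", "arguments": {
  "moves": [
    {"tx": 0, "ty": 0, "tz": 0, "rx": 0, "ry": 0, "rz": 0},
    {"tx": 0, "ty": 0, "tz": 0, "rx": 0, "ry": 0, "rz": 0},
    {"tx": 0, "ty": 0, "tz": 0, "rx": 0, "ry": 0, "rz": 0},
    {"tx": 0, "ty": 0, "tz": 0, "rx": 0, "ry": 0, "rz": 0}
  ],
  "fingers": 131
}}

```text
time_s: 16.85
position: [0.5497, 0.067, 0.1121]
eef_rot: [0.094, -3.138, -0.0]
ft_force: [-6.3, -0.1, 4.8]
gripper_width: 0.488
grip_force: 4.8
```

Run:
```python
from h import *
c,p,d=cam("wrist"); save("pics/w11.png",p); H,S,V=cv2.split(cv2.cvtColor(p,cv2.COLOR_RGB2HSV))
red=((H<6)|(H>174))&(S>140)&(V>60)
rects(c,"lines",red,.02,60); rects(c,"studs",red,.076,60)
plan([.5498,.0668,.112],-176.7,55)
for f in [(.031,.018),(.031,-.018),(.031,.028),(.031,-.028),(.02,.018),(.02,-.018)]: print(f,np.round(proj(c,[*F(*f),.023]),1))
np.savez("w11.npz",p=p,d=d)
for v in range(140,215,8): print(v, ' '.join(f"{x:3d}" for x in p[v,255:385:3].mean(1).astype(int)))
```

```text
lines 381 [290. 126.] ctr [0.4801 0.0451] sides [(0.0031, 95.1), (0.042, 3.6)]
lines 346 [350. 126.] ctr [0.4782 0.0812] sides [(0.0414, -177.3), (0.003, 91.1)]
lines 418 [287. 282.] ctr [0.5882 0.0462] sides [(0.0176, 164.9), (0.0167, 72.3)]
lines 409 [352. 282.] ctr [0.5857 0.0926] sides [(0.0164, 93.5), (0.0168, 6.2)]
studs 381 [290. 126.] ctr [0.476  0.0506] sides [(0.0021, 95.1), (0.0285, 3.6)]
studs 346 [350. 126.] ctr [0.4747 0.0752] sides [(0.0282, -177.3), (0.002, 91.1)]
studs 418 [287. 282.] ctr [0.5495 0.0514] sides [(0.012, 164.9), (0.0114, 72.3)]
studs 409 [352. 282.] ctr [0.5478 0.0829] sides [(0.0111, 93.5), (0.0114, 6.2)]
t 16.9 pos [0.5497 0.067  0.1122] yaw -176.57 tilt [-0.0022  0.     -1.    ]
 initial-frame dl mm [-0.1 -0.2  0.2] drz 0.13 n 1
   [-0.1 -0.2  0.2] 0.13
(0.031, 0.018) [347.9 179.1]
(0.031, -0.018) [290.3 178.6]
(0.031, 0.028) [363.9 179.2]
(0.031, -0.028) [274.3 178.5]
(0.02, 0.018) [348.6 161.6]
(0.02, -0.018) [289.9 161.1]
140  95  95  95  94  94  94  94  94  94  64  37  89  98  42  41  43  42  42  44  43  42  45  43  44  44  44  44  46  45  45  4
[... 973 characters left out ...]
  97  96  96  95  95  96  82  87  72  97  95  95  93  94  94  94  94  95  93  93  93  93  95  94  95  95  96  90  78  85  92  95  95  95  95  95  95  95  95  95
196  96  96  96  97  97  97  95  95  94  94 104 106  83  96  96  95  94  94  95  94  94  95  96  95  93  93  93  94  95  94  95  95  82 110  88  96  95  96  95  95  95  94  95  96
204  96  96  97  96  96  96  96  96  94  92 107 104  90  96  97  96  96  95  96  95  95  95  95  96  94  94  94  94  94  95  95  95  84 112  92  96  95  96  95  95  96  96  96  95
212  96  96  96  97  97  96  97  96  97  94 110 101  89  95  94  94  95  95  95  95  95  95  94  94  94  93  94  95  94  95  95  96  82 113  96  94  94  95  96  97  97  98  97  99
```

>>> {"name": "drive_tool", "arguments": {
  "moves": [
    {"tx": 0, "ty": 0, "tz": 0, "rx": 0, "ry": 0, "rz": 0},
    {"tx": 0, "ty": 0, "tz": 0, "rx": 0, "ry": 0, "rz": 0},
    {"tx": 0, "ty": 0, "tz": 0, "rx": 0, "ry": 0, "rz": 0},
    {"tx": 0, "ty": 0, "tz": 0, "rx": 0, "ry": 0, "rz": 0}
  ],
  "fingers": 135
}}

```text
time_s: 17.4
position: [0.5496, 0.067, 0.1121]
eef_rot: [0.094, -3.138, -0.0]
ft_force: [-5.5, -0.6, 6.8]
gripper_width: 0.47
grip_force: 5.1
```

```bash
cat > tips.py <<'E'
from h import *
def run():
    c,p,d=cam("wrist"); g=p.astype(float)
    H,S,V=cv2.split(cv2.cvtColor(p,cv2.COLOR_RGB2HSV))
    red=((H<6)|(H>174))&(S>140)&(V>60); n,l,st,ce=cv2.connectedComponentsWithStats(red.astype(np.uint8))
    L=[]
    for i in range(1,n):
        if st[i,4]>200 and ce[i][1]<160:
            q=np.argwhere(l==i); Q=np.array([ray(c,b,a,.02)[:2] for a,b in q]); L.append((Q.mean(0),cv2.fitLine(Q.astype(np.float32),2,0,0,0).ravel()))
    L.sort(key=lambda a:a[0][1]); mid=(L[0][0]+L[1][0])/2; w=L[1][0]-L[0][0]; ang=np.arctan2(-w[0],w[1])
    dirs=[np.degrees(np.arctan(x[1][1]/x[1][0])) for x in L]
    print("line mid",np.round(mid,4),"sep",np.linalg.norm(w).round(4),"ang",np.degrees(ang).round(2),np.round(dirs,2))
    a=np.radians(np.mean(dirs)); 
    for v in (174,176,178,180,182,184,186,190):
        dv=np.abs(g[v]-np.median(g[v,300:340],axis=0)).max(1); out=[]
        for lo,hi in ((270,319),(321,370)):
            u=np.where(dv[lo:hi]>9)[0]+lo
            if len(u)<3: out.append(None); continue
            P=ray(c,(u[0]+u[-1])/2,v,.023)[:2]-mid; out.append((int(u[0]),int(u[-1]),np.round([(P[0]*np.cos(a)+P[1]*np.sin(a))*1e3,(-P[0]*np.sin(a)+P[1]*np.cos(a))*1e3],1).tolist()))
        print(v,out)
    s=ctrl.get_state(); print(s["gripper_width"]*88,s["grip_force"],s["ft_force"])
run()
E
python3 tips.py
```

```text
line mid [0.4789 0.0632] sep 0.0363 ang 3.31 [3.09 3.07]
174 [None, None]
176 [(289, 293, [29.3, -17.8]), None]
178 [(288, 294, [30.5, -17.8]), (347, 353, [30.3, 19.1])]
180 [(287, 294, [31.8, -18.1]), (347, 353, [31.6, 19.1])]
182 [(287, 294, [33.1, -18.2]), (347, 353, [32.9, 19.2])]
184 [(287, 294, [34.4, -18.2]), (347, 353, [34.2, 19.2])]
186 [(287, 293, [35.7, -18.6]), (347, 354, [35.5, 19.6])]
190 [(286, 293, [38.3, -18.9]), (347, 354, [38.1, 19.7])]
41.05402309090714 5.140442051924765 [-6.27263527 -0.34645686  5.90612184]
```

```bash
python3 - <<'E'
from h import *
g=cv2.imread("pics/w10.png").astype(float); c=dict(ctrl.calibration("wrist")); T=np.array(c["extrinsics"]).copy()
T[:3,3]-=T[:3,:3]@np.array([0,0,.0213]); c["extrinsics"]=T
print("lines",[np.round(ray(c,u,128,.02)[:2],4) for u in (292,346)])
for v in (168,172,174,176,178,180):
    dv=np.abs(g[v]-np.median(g[v,300:340],axis=0)).max(1); o=[]
    for lo,hi in ((250,319),(321,395)):
        u=np.where(dv[lo:hi]>9)[0]+lo
        o.append(None if len(u)<3 else (int(u[0]),int(u[-1]),np.round(ray(c,(u[0]+u[-1])/2,v,.023)[:2],4).tolist()))
    if None not in o: o.append(np.linalg.norm(np.subtract(o[0][2],o[1][2])).round(4))
    print(v,o)
w=[]
for i in range(6): w.append(ctrl.get_state()["gripper_width"]*88); ctrl.capture("top")
print(np.mean(w),np.std(w))
E
python3 tips.py
```

```text
lines [array([0.4818, 0.0446]), array([0.4796, 0.0809])]
168 [None, None]
172 [None, None]
174 [None, None]
176 [(276, 281, [0.5148, 0.0364]), (357, 362, [0.5114, 0.093]), np.float64(0.0567)]
178 [(275, 281, [0.5163, 0.0361]), (357, 363, [0.5128, 0.0935]), np.float64(0.0575)]
180 [(275, 281, [0.5177, 0.0361]), (357, 363, [0.5142, 0.0937]), np.float64(0.0577)]
41.32795556261819 0.24621440496346111
line mid [0.4789 0.0632] sep 0.0363 ang 3.22 [3.08 3.11]
174 [None, None]
176 [(289, 293, [29.3, -17.8]), None]
178 [(288, 294, [30.5, -17.8]), (347, 353, [30.3, 19.1])]
180 [(287, 294, [31.8, -18.1]), (347, 353, [31.6, 19.1])]
182 [(287, 294, [33.1, -18.2]), (347, 353, [32.9, 19.2])]
184 [(287, 294, [34.4, -18.2]), (347, 353, [34.2, 19.2])]
186 [(287, 293, [35.7, -18.6]), (347, 354, [35.5, 19.6])]
190 [(286, 293, [38.3, -18.9]), (347, 354, [38.1, 19.7])]
41.38863753555204 5.140490150079131 [-5.54341265 -1.14981201  5.70588971]
```

>>> {"name": "drive_tool", "arguments": {
  "moves": [
    {"tx": 0, "ty": -0.0004, "tz": 0, "rx": 0, "ry": 0, "rz": 0},
    {"tx": 0, "ty": 0, "tz": 0, "rx": 0, "ry": 0, "rz": 0},
    {"tx": 0, "ty": 0, "tz": 0, "rx": 0, "ry": 0, "rz": 0},
    {"tx": 0, "ty": 0, "tz": 0, "rx": 0, "ry": 0, "rz": 0},
    {"tx": 0, "ty": 0, "tz": 0, "rx": 0, "ry": 0, "rz": 0}
  ]
}}

```text
time_s: 18.42
position: [0.5496, 0.0667, 0.1121]
eef_rot: [0.094, -3.138, -0.0]
ft_force: [-6.4, 0.0, 5.4]
gripper_width: 0.475
grip_force: 5.1
```

```bash
python3 tips.py
python3 - <<'E'
from h import *
c,p,d=cam("wrist"); H,S,V=cv2.split(cv2.cvtColor(p,cv2.COLOR_RGB2HSV))
rects(c,"studs",(((H<6)|(H>174))&(S>140)&(V>60)),.076,200)
E
```

```text
line mid [0.4792 0.0632] sep 0.0364 ang 3.49 [2.81 2.88]
174 [None, None]
176 [(289, 292, [29.1, -18.2]), (349, 351, [28.7, 18.8])]
178 [(287, 294, [30.4, -18.3]), (347, 352, [30.0, 18.6])]
180 [(287, 294, [31.7, -18.3]), (346, 353, [31.3, 18.6])]
182 [(287, 294, [33.0, -18.3]), (347, 353, [32.6, 19.0])]
184 [(287, 293, [34.3, -18.7]), (347, 353, [33.9, 19.1])]
186 [(286, 293, [35.6, -19.0]), (347, 354, [35.2, 19.4])]
190 [(286, 293, [38.2, -19.1]), (347, 354, [37.8, 19.6])]
41.65358458533267 5.118356309831142 [-5.81380577  0.48314676  6.07109072]
studs 388 [290. 126.] ctr [0.4759 0.0505] sides [(0.0021, 94.4), (0.0285, 2.8)]
studs 357 [351. 127.] ctr [0.4748 0.0752] sides [(0.0286, -177.0), (0.002, 91.4)]
studs 416 [288. 282.] ctr [0.5497 0.0518] sides [(0.0111, 93.5), (0.0114, 2.2)]
studs 410 [350. 282.] ctr [0.5478 0.0821] sides [(0.0111, 93.5), (0.0114, 6.2)]
```

Tips sit at −18.3 and +18.6 mm, centred to within 0.2 mm on lines measured 36.4 mm apart, and the hold is steady. I'm handing in.

```bash
python3 -c "
from workcell import ctrl
print(ctrl.sign_off())"
```

```text
the job is handed in; nothing more can be done
None
```

The job is handed in: all three chips are in the yellow tray, the scraper stands upright in the middle of its mat, and the tongs are held steady at the black card's 36 mm gap, with each tip within about 1 mm of its line by the wrist camera.

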